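# Mount a probe rest in the strut rail of a test jig

## Robot

A 6-joint arm with a two-finger parallel gripper is mounted at the origin on the work surface. World frame = base frame: x ahead of the robot, y to its left, z up, the work surface at z = 0. Lengths are in m, angles in rad, forces in N, time in s.
With the tool pointing down it reaches from about 0.325 to 0.9 m from the base axis. Payload 6.1 kg.
Tool frame: the origin (TCP) lies on the mounting face of the last link; the fingertips stand 173 mm ahead of it and the grasp point (between the pads) lies 155 mm ahead of it; z points along the fingers, y is the direction in which the jaws open and shut (so a half turn about z gives the same grasp; the last joint's range is limited). The gripper opens to 85 mm and grips with 20 to 120 N. Pads are 22 mm wide; open, the fingers measure 114 mm over their backs; the gripper's body (76 mm by 85 mm) begins 54 mm behind the grasp point. The pads swing forward as they close: fully open they stand 13 mm farther back than shut.
Start: joints at [-1.433, 0.22, 1.526, -0, 1.395, -0.126], TCP at [0.163, -0.603, 0.405] pointing down, gripper open.
Joint ranges: [-2.98, 2.98], [-0.91, 2.08], [0.09, 2.57], [-1.24, 4.39], [0.2, 2.65], [-2.68, 2.68]. Speed limits (rad/s): [2.57, 2.57, 3.01, 3.14, 3.14, 3.14].

## Interface

Orientations are given as [roll, pitch, yaw] about the fixed x, y, z axes, in that order (R = Rz(yaw) Ry(pitch) Rx(roll)).
In Python, from station import telemetry, capture, camera_info, bot gives the robot as it stands.
- The arm moves only by the tool move_arm, never from a script. Its argument "targets" is a list of rows, each a list of 7 numbers: the turn, a rotation vector about the tool's x, y, z in units of pi rad (1.0 is pi rad), then the shift along the tool's x, y, z in units of 0.1 m (1.0 is 0.1 m), then the gripper's target within -1 to 1 (shut at 1, half-way at 0, fully open at -1). In form: [[wx, wy, wz, tx, ty, tz, jaw], ...]. A call has 1 to 20 rows; each row is the pose to reach, as a shift and turn from the pose commanded when the call began, along the tool's axes at that moment, turning the shorter way round; what a row does not reach only later rows make up. A row lasts 1/10 s, in which the tool goes at most 50 mm and 8.59 degrees, less where a joint would pass 70% of its speed; a pose out of reach is approached as far as the arm can. A call with a number of a shift or a turn outside -1 to 1 is refused whole. A call with a gripper value outside its range is refused whole. The fingers move at their own pace and stop on an object; the grip force is fixed at half the most. Time passes only in rows, so rows that repeat a pose let the fingers close. It gives the time, the measured TCP pose, the force and the opening at its end, in the units of the state.
- telemetry.get_state(): the state, without advancing time (a new reading comes with each control period).
- capture(name): name is "scene" or "top" or "wrist"; returns the picture (400x640x3 uint8, blue, green, red); there is no depth.
- camera_info(name): a dict with "K" (3x3 intrinsics, pixels), "dist_coeffs" ([k1, k2, p1, p2, k3] as OpenCV has them; the pictures are not rectified), "world_to_cam" (4x4, takes a point from world to camera coordinates). Camera axes: x right, y down, z forward; pixel columns grow to the right and rows downward; lengths in m; the calibration is good to about 2 mm. A picture is of the moment at which its call begins: read the wrist's pose just before it. camera_info takes no time and is no camera call; for the wrist camera it gives the pose at the moment of the call.
- bot.close_job(): hands the job in, once; it reports no verdict.
The state is a dict: "time": time; "q": joint angles; "qd": joint speeds; "joint_efforts": joint torques, N m; "ee_pos": TCP position; "ee_rot": TCP orientation; "contact_force": force on the tool from outside, world axes, zero at the start; "torque": the same for the moment, N m; "width": finger opening in m.
Only numpy, scipy, OpenCV 4.12 (cv2) and the standard library are available. Lean on these libraries where they do the work, as an engineer would, in place of code of your own. Each camera call takes 0.05 s, during which the arm holds its last target.

## Task

Take the orange probe rest out of the grey storage rack and mount it in the steel strut rail of the test jig, at the yellow tape mark: feel its channel nut into the slot with the nut lengthwise, press it down gently against its spring, turn it a quarter turn clockwise so that the nut catches under both lips, and let the spring draw it up home before you let go. Never lean hard on the rail or the board beside it, and leave the blue rest and the other things on the bench where they are.

Things in the scene. Friction and masses are not known exactly. Their poses are not given: they have to be found in the camera images.
- station (a point): Where the rest goes: the yellow tape mark on the jig's strut rail. Point: nominal centre of the slot at the mark, level with the lips' top, 51 mm over the bench; x across the rail, y along it, z up. Slotted brackets let the rail lie up to 7 mm off this point to either side along x. That offset is NOT measured: find the slot by feel or by eye. Over 40 N on the rail bends it.
- jig: Test jig, fixed: aluminium plate 220 (x) x 340 (y) x 10 mm, origin under its centre; station at (-60, -30, 51) mm. Galvanised strut rail along y: 41 wide, 41 high, 300 long, capped ends. Slot 22 wide between two lips, whose edges turn down 7 mm; inside 37 wide, floor 39 mm below the lips' top.
- board (a point): Blue circuit board on the jig, beyond the rail: 54 x 102 mm, centre of its face, 22 mm over the bench; the parts on it reach 10 mm higher. Keep off it.
- rest_a_grip (a point): Orange probe rest, upright in a socket of the rack, 0.1 to 0.18 kg, half-turn symmetric. Point: centre of its grip, a block 14 (own x) x 30 (own y) x 42 mm high, flats facing own x; two prongs end 40 mm above the point. Mounted home, the point is 33 mm over the station and own x lies across the rail.
- rest_a_nut (a point): Steel channel nut on the rest's 10 mm stud: 35 (own x) x 21 (own y) x 10 mm. Point: centre of its underside, 48 mm below the grip point. Two corners are cut: in the rail it turns clockwise (from above) only, to a stop just past 90 degrees. Two grooves in its top, 2 mm deep, take the lips. Point over the station: lying on the lips 0, free to turn -18 to -21, home -15 mm.
- rest_a_foot (a point): Foot of the 9 mm wide coil spring under the nut, 28 mm below it when free; stiff sideways: dragged against a lip it loads the rail. 2 N/mm, solid after 10 mm (20 N). In the rail it meets the floor when the nut's underside is 11 mm below the lips' top; about 8 N when home, 14 to 18 N pressed down for turning.
- rack: Grey storage rack, fixed, 75 (x) x 140 (y) x 42 mm; sockets 15 mm wide, 34 deep at y = -36 and +36 mm. Origin: centre of its underside.
- rest_b_grip (a point): Blue spare probe rest, same shape, in the other socket; stays there. Point: centre of its grip.
- meter: Grey multimeter, 170 x 82 x 36 mm, origin under its centre; stays.
- screwdriver: Screwdriver lying along its x; stays.
- breadboard: White breadboard, 55 x 165 x 9 mm, origin under its centre; stays.
- spool: Grey wire spool, 56 mm wide, 42 high, origin under its centre; stays.
- hub: Black box with sockets, 50 x 100 x 22 mm, origin under its centre; stays.

How it is judged:
By the outcome, as a careful person would: the job done as asked, in the order asked, and still so for the second after the job is handed in, with the robot touching nothing.
It also fails if it takes over 48 s, if anything falls off the work surface, if the arm or the gripper's body presses on something with over 40 N, if the wrist force passes 120 N, or if a joint passes its speed limit or range.

## Working session

There is one attempt and no reset: what is moved stays moved. The work goes in short steps, Python scripts to look and compute and a tool call to move; the robot and the scene stay as the last step left them, time stands still between calls to the robot, and variables do not carry over. Pictures are saved under pics/ and viewed, and the job is handed in when it is done.

Besides the shell and the picture viewer there is one more tool, called in YAML: its name, and indented under it one key for each argument. move_arm: Moves the arm, as the interface text tells. Its arguments: {"type":"object","properties":{"targets":{"type":"array","items":{"type":"array","items":{"type":"number"}}}},"required":["targets"]}

```bash
ls; mkdir -p pics; python3 - <<'E'
from station import telemetry, capture, camera_info, bot
import cv2
for n in("scene","top","wrist"):
    cv2.imwrite(f"pics/{n}0.png",capture(n)); c=camera_info(n); print(n,c)
print(telemetry.get_state())
E
```

```text
pics
scene {'K': array([[476.70035022,   0.        , 323.01691436],
       [  0.        , 476.70035022, 202.02653738],
       [  0.        ,   0.        ,   1.        ]]), 'dist_coeffs': array([-0.0247439,  0.       ,  0.       ,  0.       ,  0.       ]), 'world_to_cam': array([[ 0.21106885,  0.97733125, -0.01654022, -0.15857326],
       [ 0.63905221, -0.15077725, -0.75424034, -0.30310879],
       [-0.73963654,  0.14862657, -0.65639008,  1.61932224],
       [ 0.        ,  0.        ,  0.        ,  1.        ]])}
top {'K': array([[366.09281759,   0.        , 318.44727255],
       [  0.        , 366.09281759, 195.79706329],
       [  0.        ,   0.        ,   1.        ]]), 'dist_coeffs': array([-0.02224059,  0.        ,  0.        ,  0.        ,  0.        ]), 'world_to_cam': array([[-0.01559184, -0.99987228,  0.00350957,  0.03943293],
       [-0.98335543,  0.01469862, -0.1810968 ,  0.57337063],
       [ 0.18102208, -0.00627479, -0.98345901,  0.85361056],
       [ 0.        ,  0.        ,  0.        ,  1.        ]])}
wrist {'K': array([[351.30593682,   0.        , 318.88205773],
   
[... 525 characters left out ...]
    1.00000000e+00]])}
{'time': 0.15, 'q': array([-1.43305809e+00,  2.21081829e-01,  1.52734329e+00, -1.21030334e-05,
        1.39466757e+00, -1.26091123e-01]), 'qd': array([ 1.03765378e-03, -1.41560209e-03, -3.08770140e-03,  2.17369507e-03,
       -1.37515542e-03, -5.43805933e-06]), 'joint_efforts': array([ 3.59897640e-04, -4.97483718e+01, -3.89904249e+01, -3.40231791e-04,
        7.07275904e-03, -1.96067435e-05]), 'ee_pos': array([ 0.16295971, -0.60317813,  0.40383016]), 'ee_rot': array([-3.14010303e+00, -1.76822007e-04,  2.63831356e-01]), 'contact_force': array([-0.41252348, -0.32000481,  0.34276355]), 'torque': array([-0.06225933,  0.02641735, -0.03459138]), 'width': 0.08517667402651541}
```

View pics/scene0.png

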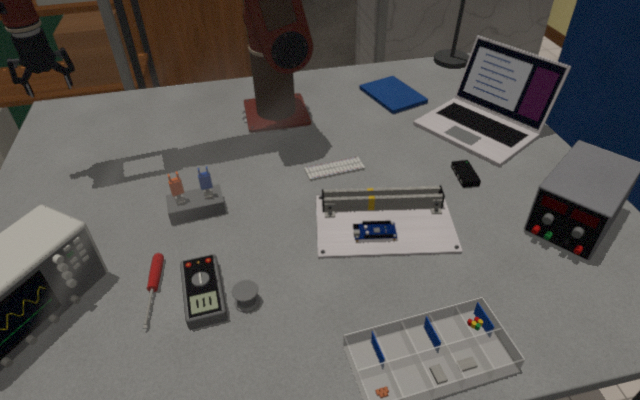

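View pics/top0.png

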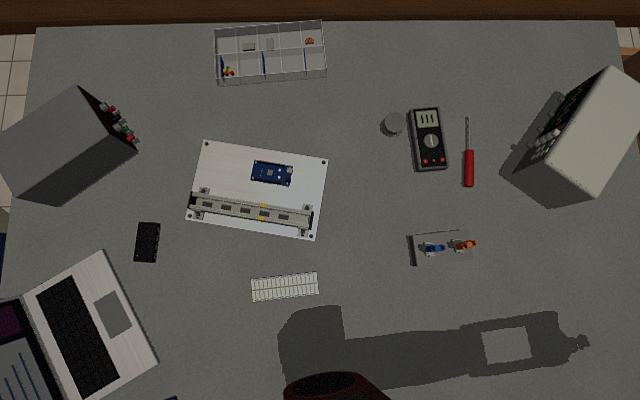

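View pics/wrist0.png

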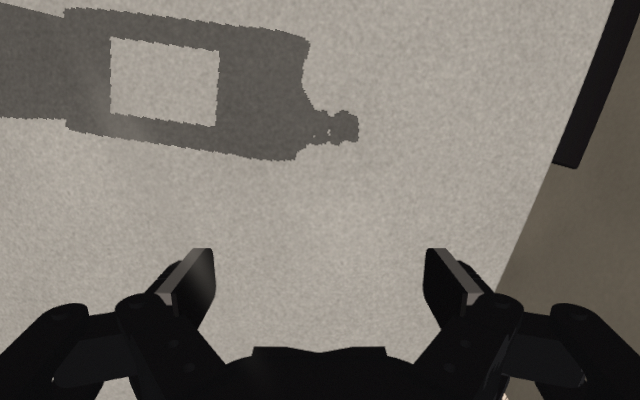

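The top view shows the orange rest near (465,244), the blue rest near (434,249), and the yellow mark near (263,213). I'll zoom in for detail.

```bash
python3 - <<'E'
import cv2
t=cv2.imread("pics/top0.png"); s=cv2.imread("pics/scene0.png")
cv2.imwrite("pics/z1.png",cv2.resize(t[130:250,180:340],None,fx=5,fy=5,interpolation=cv2.INTER_CUBIC))
cv2.imwrite("pics/z2.png",cv2.resize(t[220:275,400:490],None,fx=8,fy=8,interpolation=cv2.INTER_CUBIC))
cv2.imwrite("pics/z3.png",cv2.resize(s[160:230,150:240],None,fx=8,fy=8,interpolation=cv2.INTER_CUBIC))
E
```

```text
(no output)
```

View pics/z1.png

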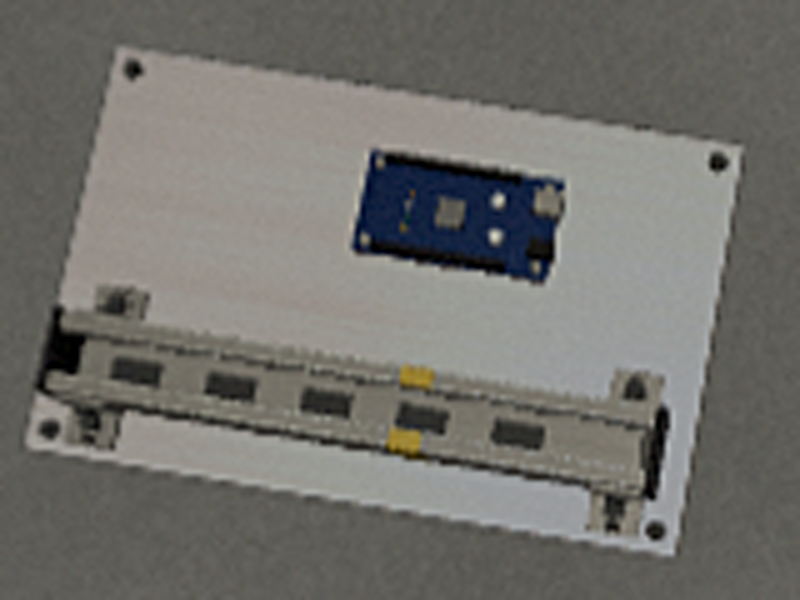

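View pics/z2.png

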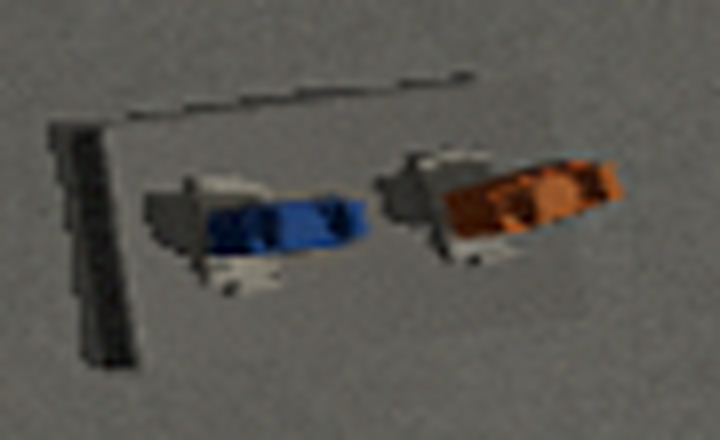

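View pics/z3.png

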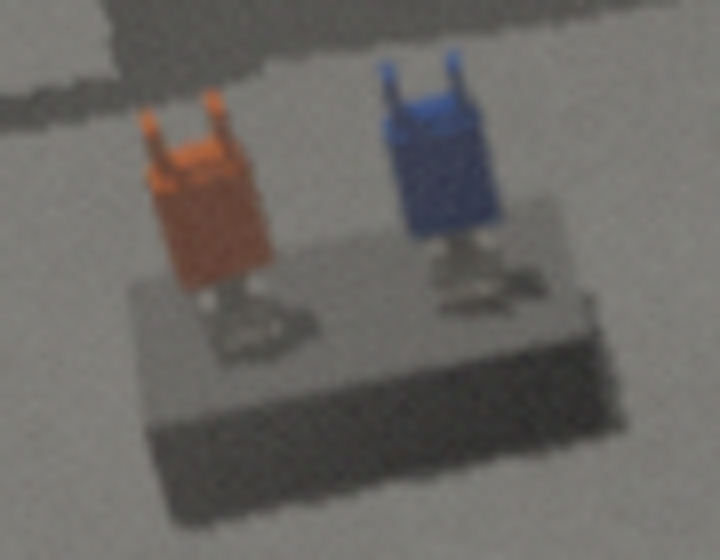

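```bash
cat > h.py <<'E'
import numpy as np, cv2
from station import telemetry, capture, camera_info, bot
def unproj(cam,px,z,info=None):
    c=info or camera_info(cam); T=np.array(c["world_to_cam"])
    p=cv2.undistortPoints(np.array(px,float).reshape(-1,1,2),c["K"],c["dist_coeffs"]).reshape(-1,2)
    d=np.c_[p,np.ones(len(p))]@T[:3,:3]   # R^T d
    o=-T[:3,:3].T@T[:3,3]
    return o+d*((z-o[2])/d[:,2])[:,None]
def proj(cam,P,info=None):
    c=info or camera_info(cam); T=np.array(c["world_to_cam"])
    r,_=cv2.Rodrigues(T[:3,:3]); return cv2.projectPoints(np.array(P,float).reshape(-1,3),r,T[:3,3],c["K"],c["dist_coeffs"])[0].reshape(-1,2)
E
python3 - <<'E'
from h import *
np.set_printoptions(precision=4,suppress=True)
z1=lambda x,y:(180+(x+.5)/5-.5,130+(y+.5)/5-.5)
z2=lambda x,y:(400+(x+.5)/8-.5,220+(y+.5)/8-.5)
z3=lambda x,y:(150+(x+.5)/8-.5,160+(y+.5)/8-.5)
pl=unproj("top",[z1(118,46),z1(742,147),z1(676,555),z1(26,450)],.010); print("plate",pl,pl.mean(0))
for a in(0,1,2,3):print(np.linalg.norm(pl[a]-pl[(a+1)%4]))
u=pl[0]-pl[3];u2=pl[1]-pl[2];print("xdir",np.degrees(np.arctan2(u[1],u[0])),np.degrees(np.arctan2(u2[1],u2[0])))
u=pl[0]-pl[1];u2=pl[3]-pl[2];print("ydir",np.degrees(np.arctan2(u[1],u[0])),np.degrees(np.arctan2(u2[1],u2[0])))
print("tape",unproj("top",[z1(417,377),z1(405,441)],.051))
print("tape scene",unproj("scene",[(371,191),(372,204)],.051))
# rack
print("rests top z=.111",unproj("top",[z2(559,190),z2(300,222),z2(245,228)],.111))
print("nut top o",unproj("top",[z2(410,158),z2(470,260)],.052))
print("scene orange grip",unproj("scene",[z3(213,215),z3(445,168)],.090))
print("rack top corners scene",unproj("scene",[z3(150,425),z3(588,335),z3(130,290),z3(555,195)],.042))
E
```

```text
plate [[0.7412 0.336  0.01  ]
 [0.6801 0.0036 0.01  ]
 [0.4663 0.0415 0.01  ]
 [0.5247 0.3742 0.01  ]] [0.6031 0.1888 0.01  ]
0.3379321248142395
0.21712863444460861
0.3378740247093615
0.2198136256237027
xdir -10.01820637171082 -10.031545373311824
ydir 79.59305170202761 80.04830252180196
tape [[0.5531 0.1678 0.051 ]
 [0.5214 0.1733 0.051 ]]
tape scene [[0.5314 0.1739 0.051 ]
 [0.5804 0.1619 0.051 ]]
rests top z=.111 [[ 0.4483 -0.31    0.111 ]
 [ 0.4406 -0.2354  0.111 ]
 [ 0.4392 -0.2196  0.111 ]]
nut top o [[ 0.4615 -0.2897  0.052 ]
 [ 0.4305 -0.3055  0.052 ]]
scene orange grip [[ 0.4474 -0.3068  0.09  ]
 [ 0.4404 -0.2352  0.09  ]]
rack top corners scene [[ 0.4862 -0.3357  0.042 ]
 [ 0.4744 -0.1996  0.042 ]
 [ 0.4175 -0.344   0.042 ]
 [ 0.4    -0.2064  0.042 ]]
```

```bash
cat >> h.py <<'E'
from scipy.spatial.transform import Rotation as Ro
np.set_printoptions(precision=4,suppress=True)
def Rt(s=None):
    s=s or telemetry.get_state(); return Ro.from_euler("xyz",s["ee_rot"])
def plan(pos,yaw_deg,s=None):
    s=s or telemetry.get_state(); R=Rt(s)
    d=R.inv().apply(np.array(pos)-s["ee_pos"])/.1
    w=(R.inv()*Ro.from_euler("xyz",[np.pi,0,np.radians(yaw_deg)])).as_rotvec()/np.pi
    print("t",round(s["time"],2),"pos",s["ee_pos"],"rot",np.degrees(s["ee_rot"]).round(2),"F",s["contact_force"].round(2),"w",round(s["width"],4))
    print("turn",w.round(4),"shift",d.round(3))
def camtool():
    T=np.eye(4);s=telemetry.get_state();T[:3,:3]=Rt(s).as_matrix();T[:3,3]=s["ee_pos"]
    return np.array(camera_info("wrist")["world_to_cam"])@T  # tool->cam
E
python3 - <<'E'
from h import *
C=camtool(); print(C, np.linalg.inv(C)[:3,3])
for pos in ([.447,-.308,.36],[.447,-.33,.36],[.447,-.35,.36],[.447,-.35,.40]):
    T=np.eye(4);T[:3,:3]=Ro.from_euler("xyz",[np.pi,0,np.radians(97)]).as_matrix();T[:3,3]=pos
    info=dict(camera_info("wrist"));info["world_to_cam"]=C@np.linalg.inv(T)
    print(pos,proj("wrist",[[.447,-.308,.13],[.447,-.308,.042],[.44,-.235,.13]],info))
plan([.447,-.35,.38],97)
E
```

```text
[[-0.0001  1.     -0.0009  0.0011]
 [-0.9656 -0.0003 -0.2601  0.0712]
 [-0.2601  0.0008  0.9656 -0.013 ]
 [ 0.      0.      0.      1.    ]] [ 0.0654 -0.0011  0.031 ]
[0.447, -0.308, 0.36] [[320.4071 215.0147]
 [319.8762 182.1549]
 [324.1182  86.7548]]
[0.447, -0.33, 0.36] [[325.0755 179.1429]
 [323.1559 156.231 ]
 [329.2921  44.3538]]
[0.447, -0.35, 0.36] [[329.5385 144.8114]
 [326.2426 131.8365]
 [334.1934   4.3142]]
[0.447, -0.35, 0.4] [[327.7469 137.7562]
 [325.3204 128.209 ]
 [331.4676  21.2281]]
t 0.15 pos [ 0.163  -0.6032  0.4038] rot [-179.91   -0.01   15.12] F [-0.41 -0.32  0.34] w 0.0852
turn [-0.0004 -0.0004 -0.4549] shift [ 3.402 -1.703  0.241]
```

move_arm:
  targets:
    - [0, 0, -0.14, 1, -0.5, 0.1, -1]
    - [0, 0, -0.14, 1, -0.5, 0.1, -1]
    - [0, 0, -0.14, 1, -0.5, 0.1, -1]

```text
time: 0.45
ee_pos: [0.2491, -0.5261, 0.3935]
ee_rot: [-3.14, -0.003, 0.712]
contact_force: [-0.1, -0.3, 0.5]
width: 0.0856
```

```bash
python3 -c "
from h import *
plan([.447,-.33,.38],97)"
```

```text
t 0.45 pos [ 0.2491 -0.5261  0.3935] rot [-179.89   -0.15   40.82] F [-0.1  -0.35  0.46] w 0.0856
turn [-0.0002 -0.0011 -0.3121] shift [ 2.779 -0.19   0.143]
```

move_arm:
  targets:
    - [0, 0, -0.14, 1, 0, 0.05, -1]
    - [0, 0, -0.14, 1, 0, 0.05, -1]
    - [0, 0, -0.14, 1, 0, 0.05, -1]

```text
time: 0.75
ee_pos: [0.3264, -0.4605, 0.3889]
ee_rot: [-3.141, -0.003, 1.155]
contact_force: [-0.1, -0.7, 0.8]
width: 0.0855
```

```bash
python3 -c "
from h import *
plan([.447,-.33,.38],97)"
```

```text
t 0.75 pos [ 0.3264 -0.4605  0.3889] rot [-179.99   -0.18   66.17] F [-0.1  -0.67  0.79] w 0.0855
turn [ 0.0002 -0.001  -0.1713] shift [1.681 0.576 0.094]
```

move_arm:
  targets:
    - [0, 0, -0.14, 1, 0.4, 0.05, -1]
    - [0, 0, -0.14, 1, 0.4, 0.05, -1]
    - [0, 0, -0.14, 1, 0.4, 0.05, -1]

```text
time: 1.05
ee_pos: [0.4032, -0.3864, 0.3841]
ee_rot: [3.141, -0.002, 1.593]
contact_force: [-0.4, 0.5, -0.0]
width: 0.0855
```

```bash
python3 -c "
from h import *
plan([.447,-.33,.38],97)"
```

```text
t 1.05 pos [ 0.4032 -0.3864  0.3841] rot [179.96  -0.13  91.29] F [-0.39  0.48 -0.01] w 0.0855
turn [ 0.0003 -0.0007 -0.0317] shift [0.554 0.45  0.042]
```

move_arm:
  targets:
    - [0, 0, -0.03, 0.5, 0.4, 0.05, -1]
    - [0, 0, -0.03, 0.5, 0.4, 0.05, -1]
    - [0, 0, -0.03, 0.5, 0.4, 0.05, -1]
    - [0, 0, -0.03, 0.5, 0.4, 0.05, -1]

```text
time: 1.45
ee_pos: [0.4398, -0.3395, 0.3796]
ee_rot: [-3.141, 0.0, 1.678]
contact_force: [0.0, -1.2, 0.0]
width: 0.0855
```

```bash
python3 -c "
from h import *
plan([.447,-.33,.38],97)
import pickle
i=camera_info('wrist');im=capture('wrist');pickle.dump(i,open('w1.pkl','wb'))
cv2.imwrite('pics/w1.png',im)
cv2.imwrite('pics/w1z.png',cv2.resize(im[60:320,180:500],None,fx=2.5,fy=2.3,interpolation=cv2.INTER_CUBIC))"
```

```text
t 1.45 pos [ 0.4398 -0.3395  0.3796] rot [-179.97    0.02   96.12] F [ 0.   -1.17  0.04] w 0.0855
turn [-0.0002  0.0001 -0.0049] shift [ 0.087  0.082 -0.004]
```

View pics/w1.png

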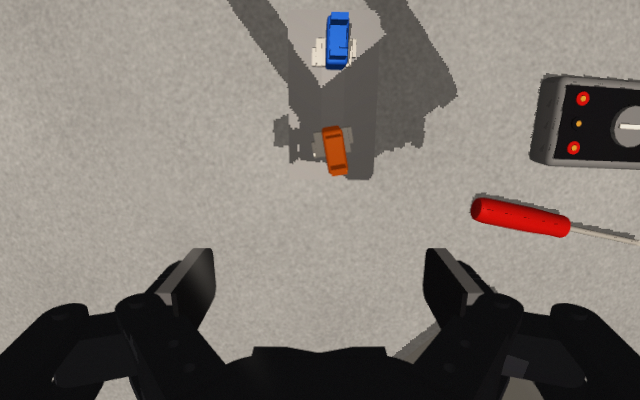

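View pics/w1z.png

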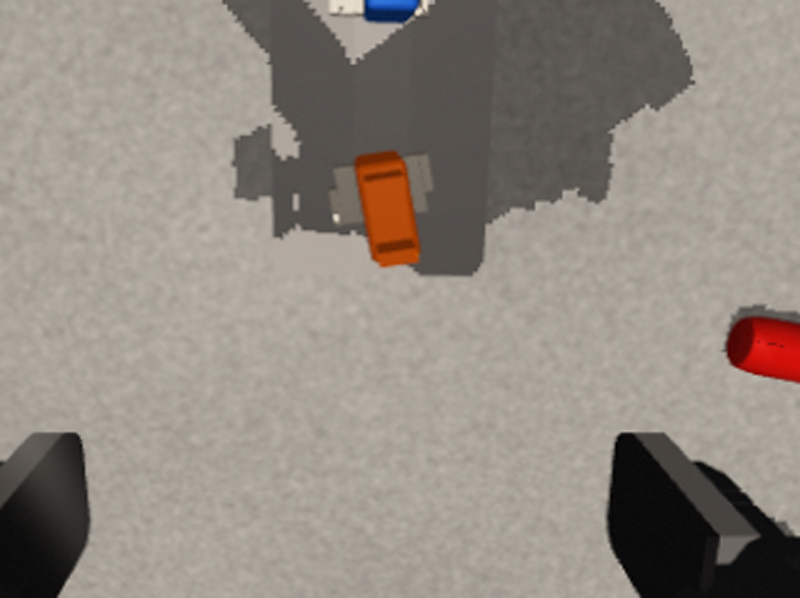

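```bash
cat > fit.py <<'E'
from h import *
import pickle
from scipy.optimize import minimize
def pts(p,ang):
    P=[[sx*.007,sy*.015,sz*.021] for sx in(-1,1) for sy in(-1,1) for sz in(-1,1)]+[[sx*.003,sy*b,.04] for sx in(-1,1) for sy in(-1,1) for b in (.009,.013)]
    return Ro.from_euler("z",ang).apply(P)+np.array(p)
def fit(im,info,z,x0,hue=(3,20),up=6):
    hsv=cv2.cvtColor(im,cv2.COLOR_BGR2HSV)
    m=cv2.inRange(hsv,(hue[0],120,40),(hue[1],255,255))
    c=proj("wrist",[[x0[0],x0[1],z]],info)[0].astype(int); k=np.zeros_like(m);cv2.circle(k,tuple(int(v) for v in c),60,255,-1);m&=k
    ys,xs=np.nonzero(m);a,b=xs.min()-12,ys.min()-12;M=cv2.resize(m[b:ys.max()+12,a:xs.max()+12],None,fx=up,fy=up,interpolation=cv2.INTER_LINEAR)>127
    def cost(v):
        q=(proj("wrist",pts([v[0]/100,v[1]/100,z],v[2]),info)-[a,b]+.5)*up-.5
        r=np.zeros(M.shape,np.uint8);cv2.fillConvexPoly(r,cv2.convexHull(np.round(q*16).astype(np.int32)),1,shift=4)
        return 1-(M&(r>0)).sum()/(M|(r>0)).sum()
    best=min((minimize(cost,[x0[0]*100,x0[1]*100,t],method="Nelder-Mead",options=dict(initial_simplex=[[x0[0]*100,x0[1]*100,t],[x0[0]*100+1,x0[1]*100,t],[x0[0]*100,x0[1]*100+1,t],[x0[0]*100,x0[1]*100,t+.2]])) for t in (x0[2],x0[2]+.1)),key=lambda r:r.fun)
    print("fit xy",best.x[:2]/100,"yaw",np.degrees(best.x[2]),"1-IoU",best.fun,"area",m.sum()/255)
    return best.x
E
python3 - <<'E'
from fit import *
im=cv2.imread("pics/w1.png");i=pickle.load(open("w1.pkl","rb"))
for z in(.085,.09,.095): fit(im,i,z,[.447,-.308,.1])
fit(im,i,.09,[.440,-.235,.05],(100,125))
print(proj("top",pts([.4475,-.308,.09],.15)).mean(0))
E
```

```text
fit xy [ 0.4468 -0.3058] yaw 16.447049121450966 1-IoU 0.04733470850070565 area 988.0
fit xy [ 0.4465 -0.3053] yaw 16.667481830638604 1-IoU 0.06798337891857775 area 988.0
fit xy [ 0.4462 -0.3044] yaw 16.73901473911794 1-IoU 0.09922193780571253 area 988.0
fit xy [ 0.4397 -0.234 ] yaw 3.3715130744188913 1-IoU 0.10243386682146116 area 1206.0
[468.5598 243.6986]
```

```bash
python3 -c "
from h import *
plan([.447,-.3065,.31],106.5)"
```

```text
t 1.5 pos [ 0.4395 -0.34    0.3797] rot [-179.97    0.02   96.06] F [-1.24  0.37 -0.31] w 0.0854
turn [-0.0002  0.0001 -0.058 ] shift [0.326 0.11  0.697]
```

move_arm:
  targets:
    - [0, 0, -0.058, 0.33, 0.11, 0.3, -1]
    - [0, 0, -0.058, 0.33, 0.11, 0.7, -1]
    - [0, 0, -0.058, 0.33, 0.11, 0.7, -1]
    - [0, 0, -0.058, 0.33, 0.11, 0.7, -1]
    - [0, 0, -0.058, 0.33, 0.11, 0.7, -1]

```text
time: 2.0
ee_pos: [0.4476, -0.307, 0.312]
ee_rot: [3.14, 0.003, 1.857]
contact_force: [-0.4, 0.4, 0.3]
width: 0.0857
```

```bash
python3 -c "
from fit import *
plan([.447,-.3065,.246],106.5)
i=camera_info('wrist');im=capture('wrist');pickle.dump(i,open('w2.pkl','wb'))
cv2.imwrite('pics/w2.png',im)
fit(im,i,.09,[.447,-.307,.28])
"
```

```text
t 2.0 pos [ 0.4476 -0.307   0.312 ] rot [179.91   0.17 106.42] F [-0.41  0.42  0.31] w 0.0857
turn [ 0.0005  0.001  -0.0005] shift [ 0.009 -0.006  0.66 ]
fit xy [ 0.4466 -0.3056] yaw 16.139898878908195 1-IoU 0.07420533835419207 area 2101.0
```

View pics/w2.png

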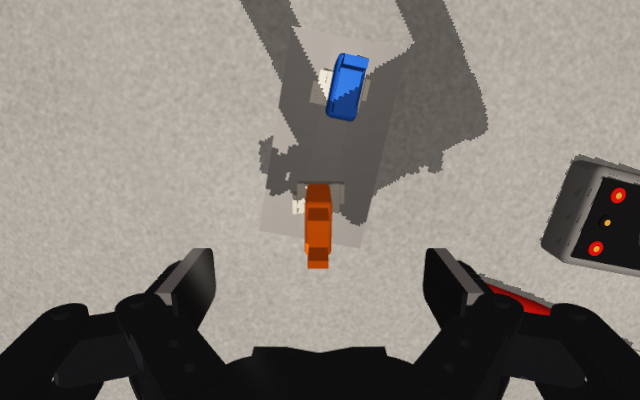

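move_arm:
  targets:
    - [0, 0, 0.002, 0.02, 0.0, 0.3, -1]
    - [0, 0, 0.002, 0.02, 0.0, 0.65, -1]
    - [0, 0, 0.002, 0.02, 0.0, 0.65, -1]
    - [0, 0, 0.002, 0.02, 0.0, 0.65, -1]

```text
time: 2.45
ee_pos: [0.447, -0.3041, 0.2459]
ee_rot: [3.141, 0.0, 1.853]
contact_force: [1.0, -0.1, 1.3]
width: 0.0851
```

```bash
python3 -c "
from fit import *
plan([.447,-.306,.246],106.2)
im=capture('wrist')
cv2.imwrite('pics/w3.png',im)
"
```

```text
t 2.45 pos [ 0.447  -0.3041  0.2459] rot [179.99   0.02 106.15] F [ 1.04 -0.1   1.32] w 0.0851
turn [ 0.0001  0.0001 -0.0003] shift [-0.018 -0.005 -0.001]
```

View pics/w3.png

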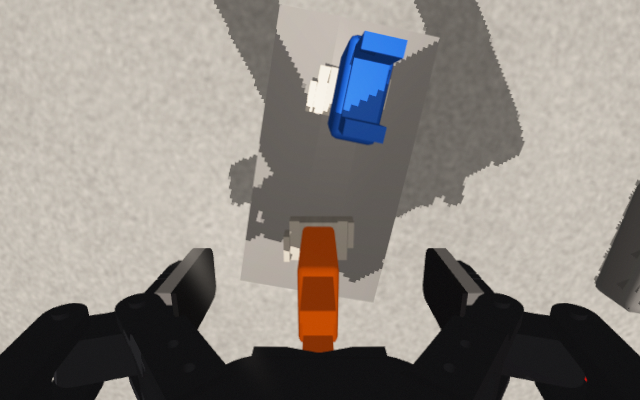

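```bash
python3 -c "
from fit import *
i=camera_info('wrist')
for c in ([.447,-.306,.09],[.447,-.304,.09]):
  P=Ro.from_euler('z',np.radians(16.2)).apply([[0,.015,-.021],[0,.015,.021],[0,.015,.04],[0,-.015,.021],[0,-.015,.04],[.007,.015,.021],[-.007,.015,.021],[0,0,.021],[.0175,.0105,-.038],[-.0175,.0105,-.038]])+c
  print(proj('wrist',P,i))
"
```

```text
[[316.8299 224.1511]
 [316.2781 267.7063]
 [315.8818 299.1604]
 [316.5245 344.315 ]
 [316.213  385.5096]
 [337.6057 267.668 ]
 [294.9515 267.7114]
 [316.404  307.5386]
 [352.4855 220.9618]
 [281.5138 221.0345]]
[[318.0844 220.0464]
 [317.9702 262.375 ]
 [317.8884 293.0289]
 [318.0943 339.7687]
 [318.0435 380.4812]
 [339.3987 262.3352]
 [296.5403 262.3837]
 [318.0339 302.6109]
 [353.7174 217.2668]
 [282.5321 217.3412]]
```

move_arm:
  targets:
    - [0, 0, 0, -0.02, 0, 0, -1]
    - [0, 0, 0, -0.02, 0, 0, -1]
    - [0, 0, 0, -0.02, 0, 0, 1]
    - [0, 0, 0, -0.02, 0, 0, 1]
    - [0, 0, 0, -0.02, 0, 0, 1]
    - [0, 0, 0, -0.02, 0, 0, 1]
    - [0, 0, 0, -0.02, 0, 0, 1]
    - [0, 0, 0, -0.02, 0, 0, 1]
    - [0, 0, 0, -0.02, 0, 0, 1]
    - [0, 0, 0, -0.02, 0, 0, 1]

```text
time: 3.5
ee_pos: [0.4474, -0.3054, 0.2447]
ee_rot: [3.142, -0.0, 1.853]
contact_force: [-0.2, 1.1, 0.5]
width: 0.0134
```

```bash
python3 -c "
from fit import *
plan([.447,-.306,.35],106.2)
im=capture('wrist')
cv2.imwrite('pics/w4.png',im)
"
```

```text
t 3.5 pos [ 0.4474 -0.3054  0.2447] rot [180.    -0.   106.19] F [-0.17  1.07  0.48] w 0.0134
turn [ 0. -0. -0.] shift [-0.004 -0.005 -1.053]
```

View pics/w4.png

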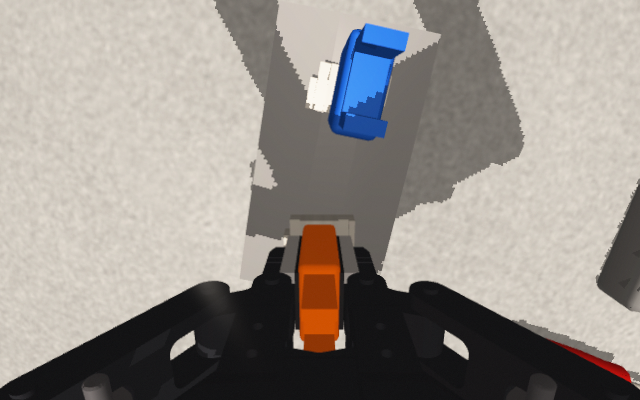

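move_arm:
  targets:
    - [0, 0, 0, 0, 0, -0.3, 1]
    - [0, 0, 0, 0, 0, -0.7, 1]
    - [0, 0, 0, 0, 0, -1, 1]
    - [0, 0, 0, 0, 0, -1, 1]

```text
time: 3.95
ee_pos: [0.4486, -0.3065, 0.3498]
ee_rot: [3.137, 0.008, 1.854]
contact_force: [1.0, 0.0, -0.7]
width: 0.0131
```

move_arm:
  targets:
    - [0, 0, 0, 0, 0, -0.5, 1]
    - [0, 0, 0, 0, 0, -0.55, 1]
    - [0, 0, 0, 0, 0, -0.55, 1]
    - [0, 0, 0, 0, 0, -0.55, 1]

```text
time: 4.35
ee_pos: [0.447, -0.3051, 0.3978]
ee_rot: [-3.14, -0.002, 1.853]
contact_force: [0.4, -0.2, -1.0]
width: 0.0138
```

```bash
python3 -c "
from fit import *
plan([.538,.17,.40],170)
s=telemetry.get_state();print(s['torque'])
im=capture('wrist')
cv2.imwrite('pics/w5.png',im)
cv2.imwrite('pics/w5z.png',cv2.resize(im[180:400,200:440],None,fx=3,fy=2.7,interpolation=cv2.INTER_CUBIC))
"
```

```text
t 4.35 pos [ 0.447  -0.3051  0.3978] rot [-179.92   -0.13  106.19] F [ 0.37 -0.2  -1.05] w 0.0138
turn [ 0.     -0.0009 -0.3545] shift [ 4.309  2.199 -0.016]
[-0.0057 -0.0309  0.0012]
```

View pics/w5z.png

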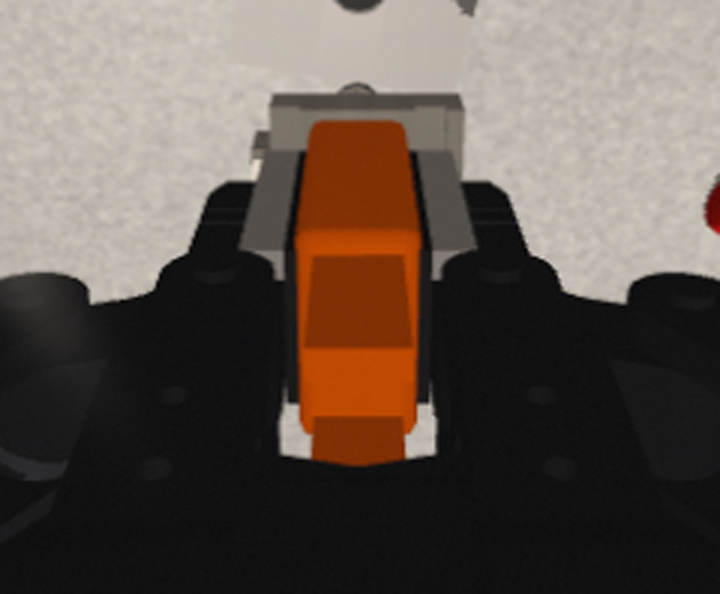

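```bash
python3 -c "
from fit import *
import pickle
C=camtool();pickle.dump(C,open('C.pkl','wb'))
i=dict(camera_info('wrist'));i['world_to_cam']=C
for ex in(-.002,0,.002):
 for d in (.153,.155,.157):
  P=[[ex+.0105,-.0175,d+.048],[ex+.0105,.0175,d+.048],[ex+.0105,.0175,d+.038],[ex+.015,-.007,d+.021],[ex+.015,0.007,d+.021],[ex+.015,0,d-.021],[ex-.015,0,d-.021],[ex-.0105,-.0175,d+.038]]
  q=(proj('wrist',P,i)-[200,180]+.5)*[3,2.7]-.5
  print(ex,d,q.round(0).tolist())
"
```

```text
-0.002 0.153 [[256.0, 107.0], [462.0, 107.0], [468.0, 125.0], [311.0, 135.0], [408.0, 135.0], [360.0, 260.0], [360.0, 471.0], [254.0, 232.0]]
-0.002 0.155 [[257.0, 103.0], [461.0, 103.0], [467.0, 121.0], [312.0, 130.0], [407.0, 130.0], [360.0, 252.0], [360.0, 461.0], [255.0, 227.0]]
-0.002 0.157 [[259.0, 100.0], [460.0, 100.0], [465.0, 117.0], [312.0, 126.0], [407.0, 126.0], [360.0, 245.0], [360.0, 451.0], [256.0, 222.0]]
0 0.153 [[256.0, 97.0], [462.0, 97.0], [468.0, 114.0], [311.0, 123.0], [408.0, 123.0], [360.0, 245.0], [360.0, 458.0], [254.0, 222.0]]
0 0.155 [[257.0, 93.0], [461.0, 93.0], [467.0, 110.0], [311.0, 119.0], [407.0, 119.0], [360.0, 237.0], [360.0, 448.0], [255.0, 217.0]]
0 0.157 [[258.0, 90.0], [460.0, 90.0], [466.0, 107.0], [312.0, 115.0], [407.0, 115.0], [360.0, 230.0], [360.0, 438.0], [256.0, 212.0]]
0.002 0.153 [[256.0, 86.0], [463.0, 86.0], [469.0, 104.0], [311.0, 111.0], [408.0, 111.0], [360.0, 230.0], [360.0, 445.0], [254.0, 212.0]]
0.002 0.155 [[257.0, 83.0], [462.0, 83.0], [467.0, 100.0], [311.0, 107.0], [408.0, 107.0], [360.0, 222.0], [360.0, 435.0], [255.0, 207.0]]
0.002 0.157 [[258.0, 80.0], [460.0, 80.0], [466.0, 96.0], [312.0, 103.0], [407.0, 103.0], [360.0, 215.0], [360.0, 425.0], [256.0, 203.0]]
```

move_arm:
  targets:
    - [0, 0, 0, 1, 0.35, 0, 1]
    - [0, 0, 0, 1, 0.35, 0, 1]
    - [0, 0, 0, 1, 0.35, 0, 1]

```text
time: 4.7
ee_pos: [0.4526, -0.1955, 0.3972]
ee_rot: [-3.14, -0.005, 1.857]
contact_force: [-0.3, -0.1, -1.2]
width: 0.0131
```

move_arm:
  targets:
    - [0, 0, 0, 1, 0.35, 0, 1]
    - [0, 0, 0, 1, 0.35, 0, 1]
    - [0, 0, 0, 1, 0.35, 0, 1]

```text
time: 5.0
ee_pos: [0.4584, -0.09, 0.3979]
ee_rot: [-3.14, -0.004, 1.858]
contact_force: [0.1, -1.0, -1.7]
width: 0.0134
```

move_arm:
  targets:
    - [0, 0, 0, 1, 0.35, 0, 1]
    - [0, 0, 0, 1, 0.35, 0, 1]
    - [0, 0, 0, 1, 0.35, 0, 1]
    - [0, 0, 0, 1, 0.35, 0, 1]

```text
time: 5.4
ee_pos: [0.4644, 0.0126, 0.3986]
ee_rot: [-3.14, -0.0, 1.857]
contact_force: [0.7, -0.6, -1.8]
width: 0.0135
```

```bash
python3 -c "
from fit import *
plan([.57,.093,.38],116)
"
```

```text
t 5.4 pos [0.4644 0.0126 0.3986] rot [-179.89   -0.01  106.37] F [ 0.67 -0.58 -1.79] w 0.0135
turn [-0.0006 -0.0001 -0.0535] shift [0.474 1.24  0.183]
```

move_arm:
  targets:
    - [0, 0, -0.05, 0.5, 0.95, 0.18, 1]
    - [0, 0, -0.05, 0.5, 0.95, 0.18, 1]
    - [0, 0, -0.05, 0.5, 0.95, 0.18, 1]
    - [0, 0, -0.05, 0.5, 0.95, 0.18, 1]
    - [0, 0, -0.05, 0.5, 0.95, 0.18, 1]
    - [0, 0, -0.05, 0.5, 0.95, 0.18, 1]

```text
time: 6.0
ee_pos: [0.5414, 0.0849, 0.382]
ee_rot: [-3.141, 0.001, 2.009]
contact_force: [0.4, -0.9, -0.2]
width: 0.0133
```

```bash
python3 -c "
from fit import *
plan([.538,.17,.38],170)
i=camera_info('wrist');im=capture('wrist');pickle.dump(i,open('w6.pkl','wb'))
cv2.imwrite('pics/w6.png',im)
"
```

```text
t 6.0 pos [0.5414 0.0849 0.382 ] rot [-179.99    0.03  115.09] F [ 0.45 -0.94 -0.21] w 0.0133
turn [-0.0001  0.0001 -0.3051] shift [0.786 0.33  0.019]
```

View pics/w6.png

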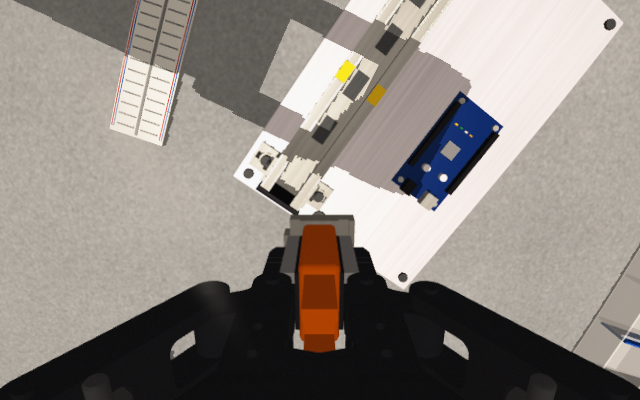

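```bash
python3 -c "
import cv2
im=cv2.imread('pics/w6.png')
cv2.imwrite('pics/w6z.png',cv2.resize(im[30:150,290:450],None,fx=5,fy=5,interpolation=cv2.INTER_CUBIC))
"
```

```text
(no output)
```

View pics/w6z.png

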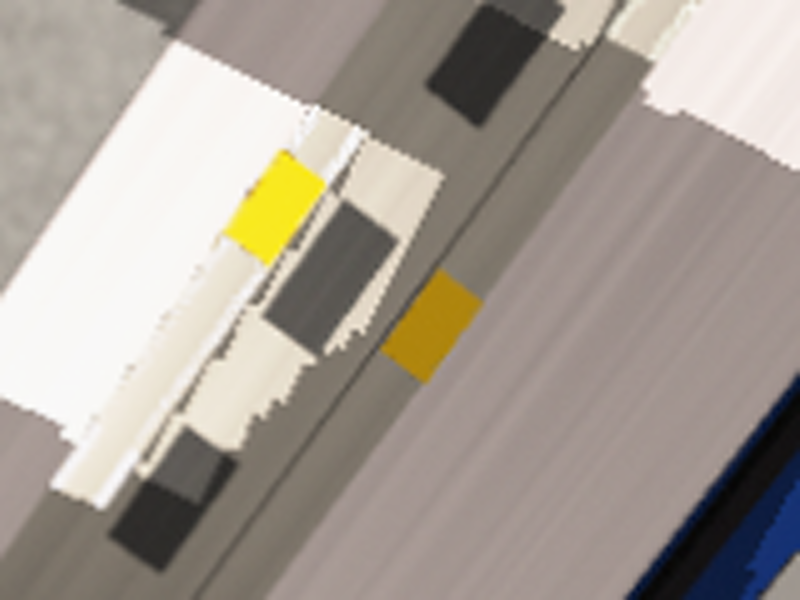

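```bash
python3 -c "
from fit import *
i=pickle.load(open('w6.pkl','rb'))
z=[(282,150),(225,235),(325,182),(270,263),(440,270),(383,345),(483,302),(427,383)]
P=unproj('wrist',[(290+(a+.5)/5-.5,30+(b+.5)/5-.5) for a,b in z],.051,i)
print(P)
m=P.reshape(4,2,3).mean(1);print(m)
print('gaps',np.linalg.norm(np.diff(m,axis=0),axis=1))
for k in range(4):
  d=P[2*k]-P[2*k+1];print(np.degrees(np.arctan2(d[1],d[0])),np.linalg.norm(d))
print('center slot',m[1:3].mean(0),'outer',m[[0,3]].mean(0))
st=np.array([.6031,.1888])
R=Ro.from_euler('z',-10.05,degrees=True).as_matrix()[:2,:2]
print('nominal',st+R@[-.06,-.03]); print('offs',R.T@(m.mean(0)[:2]-st-R@[-.06,-.03]))
top=np.array([[.5531,.1678],[.5214,.1733]]).mean(0);print('offs top',R.T@(top-st-R@[-.06,-.03]))
# rail line in top picture: slot edges etc
g=lambda x,y:(180+(x+.5)/5-.5,130+(y+.5)/5-.5)
o=unproj('top',[g(65,312),g(655,408),g(45,390),g(650,497)],.051);print((o-np.r_[st,0])[:,:2]@R)
"
```

```text
[[0.5188 0.1842 0.051 ]
 [0.5162 0.1684 0.051 ]
 [0.5273 0.1828 0.051 ]
 [0.5248 0.1675 0.051 ]
 [0.5505 0.1785 0.051 ]
 [0.5474 0.1638 0.051 ]
 [0.5592 0.177  0.051 ]
 [0.5568 0.1614 0.051 ]]
[[0.5175 0.1763 0.051 ]
 [0.526  0.1752 0.051 ]
 [0.549  0.1711 0.051 ]
 [0.558  0.1692 0.051 ]]
gaps [0.0086 0.0233 0.0093]
80.65231212630096 0.016060995567842844
80.6084560123774 0.01542272926048361
78.23705934117534 0.015024671944216002
81.22891099995444 0.01576770525391118
center slot [0.5375 0.1731 0.051 ] outer [0.5378 0.1728 0.051 ]
nominal [0.5388 0.1697]
offs [-0.0017  0.003 ]
offs top [-0.0017  0.0005]
[[-0.0414  0.1496]
 [-0.042  -0.1478]
 [-0.0813  0.1508]
 [-0.0856 -0.1526]]
```

```bash
python3 -c "
from fit import *
plan([.5374,.1718,.32],170)
"
```

```text
t 6.05 pos [0.5414 0.0851 0.3822] rot [179.98   0.04 115.09] F [ 0.31  0.41 -1.29] w 0.0135
turn [ 0.      0.0003 -0.305 ] shift [0.803 0.332 0.622]
```

move_arm:
  targets:
    - [0, 0, -0.04, 0.4, 0.16, 0, 1]
    - [0, 0, -0.09, 0.8, 0.33, 0.2, 1]
    - [0, 0, -0.135, 0.8, 0.33, 0.5, 1]
    - [0, 0, -0.18, 0.8, 0.33, 0.6, 1]
    - [0, 0, -0.225, 0.8, 0.33, 0.6, 1]
    - [0, 0, -0.27, 0.8, 0.33, 0.6, 1]
    - [0, 0, -0.305, 0.8, 0.33, 0.6, 1]
    - [0, 0, -0.305, 0.8, 0.33, 0.6, 1]
    - [0, 0, -0.305, 0.8, 0.33, 0.6, 1]
    - [0, 0, -0.305, 0.8, 0.33, 0.6, 1]

```text
time: 7.05
ee_pos: [0.5376, 0.1725, 0.3221]
ee_rot: [3.141, 0.001, 2.966]
contact_force: [-0.1, 1.0, -1.8]
width: 0.0134
```

```bash
python3 -c "
from fit import *
plan([.5374,.1718,.32],170)
i=camera_info('wrist');im=capture('wrist');pickle.dump(i,open('w7.pkl','wb'))
cv2.imwrite('pics/w7.png',im)
"
```

```text
t 7.05 pos [0.5376 0.1725 0.3221] rot [179.99   0.03 169.94] F [-0.07  0.98 -1.83] w 0.0134
turn [ 0.      0.0002 -0.0003] shift [ 0.    -0.007  0.021]
```

View pics/w7.png

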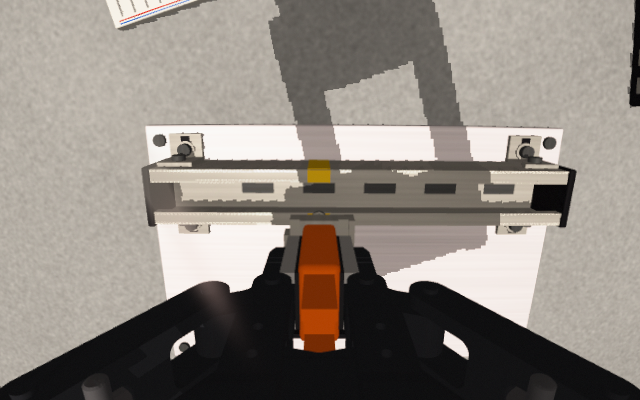

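```bash
python3 -c "
import cv2
im=cv2.imread('pics/w7.png')
cv2.imwrite('pics/w7z.png',cv2.resize(im[150:240,240:400],None,fx=5,fy=6,interpolation=cv2.INTER_CUBIC))
"
```

View pics/w7z.png

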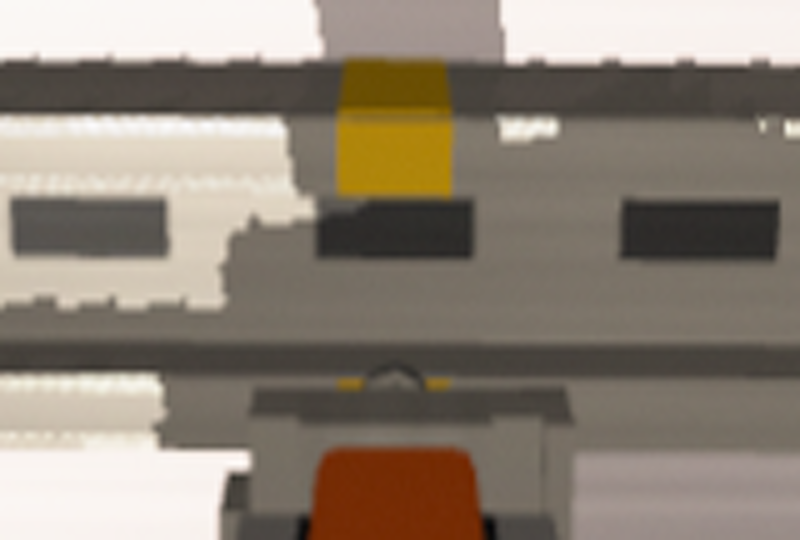

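```bash
python3 -c "
from fit import *
i=pickle.load(open('w7.pkl','rb'))
g=lambda x,y:(240+(x+.5)/5-.5,150+(y+.5)/6-.5)
P=unproj('wrist',[g(395,113),g(395,197),g(395,375),g(395,450),g(338,150),g(452,150),g(100,375),g(700,375),g(340,380),g(450,380)],.051,i)
T=np.array([.5376,.1725,.3221]);R=Ro.from_euler('xyz',[np.pi,0,np.radians(169.94)])
print(R.inv().apply(P-T)*1000); print(P[1:3].mean(0))
C=pickle.load(open('C.pkl','rb'));j=dict(i);j['world_to_cam']=C
q=proj('wrist',[[.0105,-.0175,.203],[.0105,.0175,.203],[.0105,0.0175,.193],[.015,0,.176],[.0045,0,.231]],j)
print((q-[240,150]+.5)*[5,6]-.5)
"
```

```text
[[ 21.2577   0.503  271.1   ]
 [ 11.3036   0.5005 271.1   ]
 [-10.4953   0.4948 271.1   ]
 [-19.9912   0.4922 271.1   ]
 [ 16.8984  -7.4385 271.1   ]
 [ 16.8997   8.4419 271.1   ]
 [-10.5242 -41.8742 271.1   ]
 [-10.5106  44.2921 271.1   ]
 [-11.1246  -7.3954 271.1   ]
 [-11.1218   8.3841 271.1   ]]
[0.5373 0.1731 0.051 ]
[[228.9486 387.7847]
 [568.9963 387.8039]
 [578.6851 426.1081]
 [399.3798 444.4224]
 [398.6616 357.6109]]
```

move_arm:
  targets:
    - [0, 0, 0, 0.006, 0.005, 0.1, 1]
    - [0, 0, 0, 0.006, 0.005, 0.3, 1]
    - [0, 0, 0, 0.006, 0.005, 0.5, 1]
    - [0, 0, 0, 0.006, 0.005, 0.6, 1]
    - [0, 0, 0, 0.006, 0.005, 0.6, 1]
    - [0, 0, 0, 0.006, 0.005, 0.6, 1]
    - [0, 0, 0, 0.006, 0.005, 0.6, 1]

```text
time: 7.8
ee_pos: [0.5377, 0.1736, 0.2628]
ee_rot: [3.141, 0.002, 2.969]
contact_force: [0.3, -0.6, -1.9]
width: 0.0134
```

```bash
python3 -c "
from fit import *
plan([.5373,.1731,.257],170)
s=telemetry.get_state();print(s['torque'])
i=camera_info('wrist');im=capture('wrist');pickle.dump((i,s),open('w8.pkl','wb'))
cv2.imwrite('pics/w8.png',im)
cv2.imwrite('pics/w8z.png',cv2.resize(im[150:240,240:400],None,fx=5,fy=6,interpolation=cv2.INTER_CUBIC))
"
```

```text
t 7.8 pos [0.5377 0.1736 0.2628] rot [179.96   0.11 170.09] F [ 0.33 -0.58 -1.9 ] w 0.0134
turn [0.0002 0.0006 0.0005] shift [ 0.003 -0.006  0.058]
[ 0.0274 -0.0186 -0.0482]
```

View pics/w8z.png

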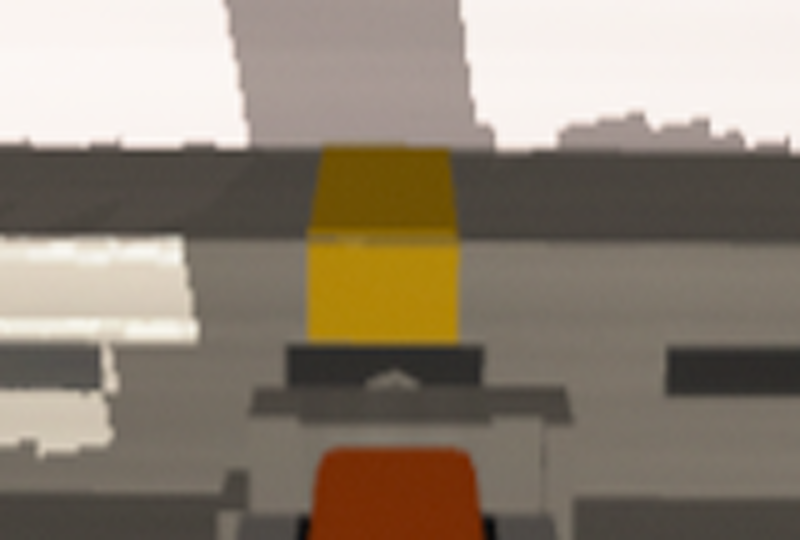

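```bash
python3 -c "
from fit import *
i,s=pickle.load(open('w8.pkl','rb'))
g=lambda x,y:(240+(x+.5)/5-.5,150+(y+.5)/6-.5)
P=unproj('wrist',[g(383,240),g(383,343),g(307,290),g(460,290),g(50,343),g(700,343)],.051,i)
print(Rt(s).inv().apply(P-s['ee_pos'])*1000)
"
```

```text
[[ 21.109   -0.7303 211.7784]
 [ 11.5966  -0.7501 211.7959]
 [ 16.523   -8.8534 211.7814]
 [ 16.5228   7.4794 211.7924]
 [ 11.5822 -36.633  211.7719]
 [ 11.5849  33.3805 211.8189]]
```

move_arm:
  targets:
    - [0, 0, 0, 0.005, -0.007, 0.03, 1]
    - [0, 0, 0, 0.005, -0.007, 0.06, 1]
    - [0, 0, 0, 0.005, -0.007, 0.07, 1]
    - [0, 0, 0, 0.005, -0.007, 0.07, 1]
    - [0, 0, 0, 0.005, -0.007, 0.07, 1]

```text
time: 8.35
ee_pos: [0.5365, 0.1729, 0.2546]
ee_rot: [-3.142, -0.0, 2.969]
contact_force: [0.3, -1.4, -1.9]
width: 0.0133
```

```bash
python3 -c "
from fit import *
plan([.5373,.1731,.254],170)
s=telemetry.get_state();print(s['torque'])
i=camera_info('wrist');im=capture('wrist');pickle.dump((i,s),open('w9.pkl','wb'))
cv2.imwrite('pics/w9.png',im)
cv2.imwrite('pics/w9z.png',cv2.resize(im[150:240,240:400],None,fx=5,fy=6,interpolation=cv2.INTER_CUBIC))
"
```

```text
t 8.35 pos [0.5365 0.1729 0.2546] rot [-180.     -0.01  170.09] F [ 0.34 -1.38 -1.89] w 0.0133
turn [-0.     -0.      0.0005] shift [-0.008  0.004  0.006]
[ 0.0021 -0.033  -0.0142]
```

View pics/w9z.png

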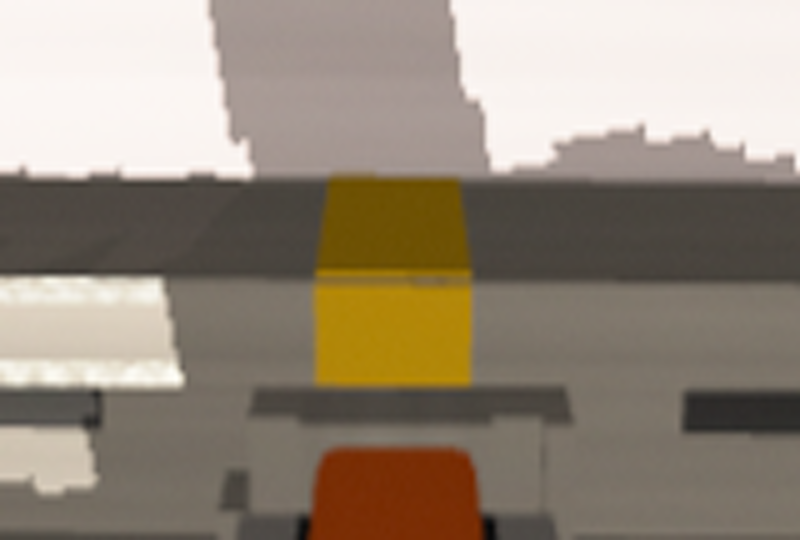

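move_arm:
  targets:
    - [0, 0, 0, -0.004, 0, 0, 1]
    - [0, 0, 0, -0.004, 0, 0, 1]
    - [0, 0, 0, -0.004, 0, 0, 1]

```text
time: 8.7
ee_pos: [0.5369, 0.1728, 0.2548]
ee_rot: [3.142, 0.0, 2.969]
contact_force: [0.2, 0.5, -1.3]
width: 0.0132
```

```bash
python3 -c "
from fit import *
plan([.5373,.1731,.254],170)
s=telemetry.get_state();print(s['torque'])
i=camera_info('wrist');im=capture('wrist');pickle.dump((i,s),open('w10.pkl','wb'))
cv2.imwrite('pics/w10.png',im)
cv2.imwrite('pics/w10z.png',cv2.resize(im[170:240,280:360],None,fx=10,fy=8,interpolation=cv2.INTER_CUBIC))
"
```

```text
t 8.7 pos [0.5369 0.1728 0.2548] rot [180.     0.01 170.09] F [ 0.19  0.52 -1.29] w 0.0132
turn [0.     0.     0.0005] shift [-0.003  0.003  0.008]
[-0.025  -0.0296 -0.0096]
```

View pics/w10z.png

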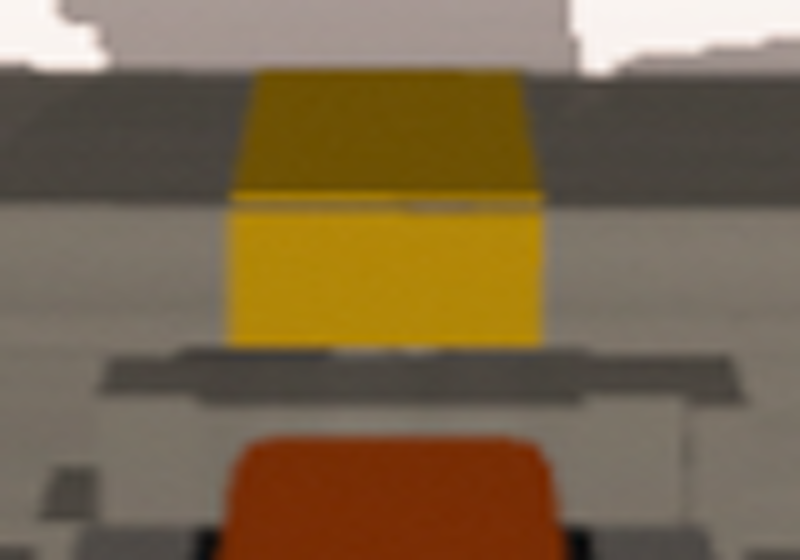

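move_arm:
  targets:
    - [0, 0, 0, -0.002, 0, 0.005, 1]
    - [0, 0, 0, -0.002, 0, 0.01, 1]
    - [0, 0, 0, -0.002, 0, 0.015, 1]
    - [0, 0, 0, -0.002, 0, 0.02, 1]
    - [0, 0, 0, -0.002, 0, 0.02, 1]

```text
time: 9.25
ee_pos: [0.537, 0.1728, 0.2526]
ee_rot: [-3.142, -0.0, 2.969]
contact_force: [0.0, 0.1, -1.2]
width: 0.0133
```

```bash
python3 -c "
from fit import *
plan([.5373,.1731,.254],170)
s=telemetry.get_state();print(s['torque'])
"
```

```text
t 9.25 pos [0.537  0.1728 0.2526] rot [-180.     -0.01  170.09] F [ 0.02  0.08 -1.22] w 0.0133
turn [-0.     -0.0001  0.0005] shift [-0.002  0.004 -0.014]
[-0.0047 -0.0313 -0.0252]
```

move_arm:
  targets:
    - [0, 0, 0, 0, 0, 0.005, 1]
    - [0, 0, 0, 0, 0, 0.01, 1]
    - [0, 0, 0, 0, 0, 0.015, 1]
    - [0, 0, 0, 0, 0, 0.02, 1]
    - [0, 0, 0, 0, 0, 0.02, 1]

```text
time: 9.75
ee_pos: [0.5371, 0.1728, 0.2506]
ee_rot: [-3.142, -0.0, 2.969]
contact_force: [-0.3, -0.1, -1.5]
width: 0.0132
```

```bash
python3 -c "
from fit import *
plan([.5373,.1731,.254],170)
s=telemetry.get_state();print(s['torque'])
i=camera_info('wrist');im=capture('wrist');pickle.dump((i,s),open('w11.pkl','wb'))
cv2.imwrite('pics/w11.png',im)
cv2.imwrite('pics/w11z.png',cv2.resize(im[170:240,280:360],None,fx=10,fy=8,interpolation=cv2.INTER_CUBIC))
"
```

```text
t 9.75 pos [0.5371 0.1728 0.2506] rot [-180.     -0.01  170.09] F [-0.28 -0.11 -1.51] w 0.0132
turn [-0.     -0.      0.0005] shift [-0.002  0.004 -0.034]
[0.0462 0.0213 0.0116]
```

View pics/w11z.png

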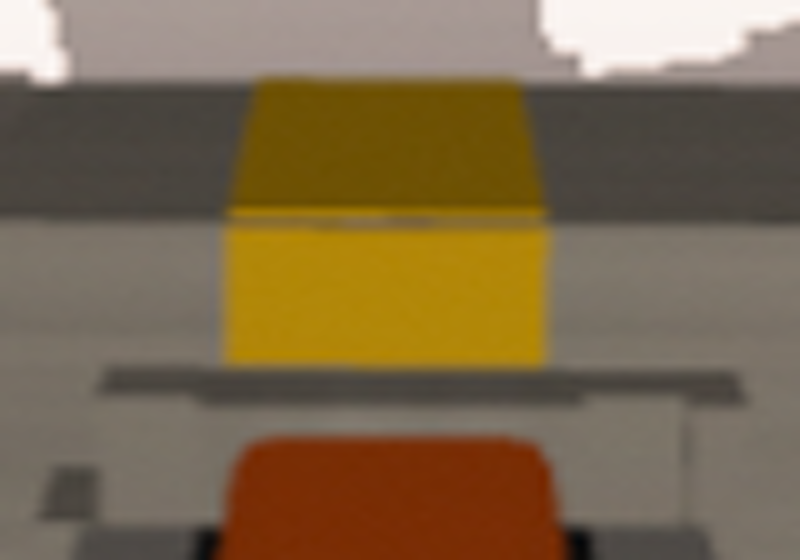

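move_arm:
  targets:
    - [0, 0, 0, 0, 0, 0.01, 1]
    - [0, 0, 0, 0, 0, 0.02, 1]
    - [0, 0, 0, 0, 0, 0.03, 1]
    - [0, 0, 0, 0, 0, 0.04, 1]
    - [0, 0, 0, 0, 0, 0.05, 1]
    - [0, 0, 0, 0, 0, 0.05, 1]

```text
time: 10.4
ee_pos: [0.537, 0.1728, 0.2455]
ee_rot: [-3.142, -0.0, 2.969]
contact_force: [-0.2, -0.1, -1.2]
width: 0.0129
```

move_arm:
  targets:
    - [0, 0, 0, 0, 0, 0.01, 1]
    - [0, 0, 0, 0, 0, 0.02, 1]
    - [0, 0, 0, 0, 0, 0.03, 1]
    - [0, 0, 0, 0, 0, 0.04, 1]
    - [0, 0, 0, 0, 0, 0.04, 1]
    - [0, 0, 0, 0, 0, 0.04, 1]

```text
time: 11.0
ee_pos: [0.5371, 0.1728, 0.2419]
ee_rot: [3.142, 0.0, 2.969]
contact_force: [-0.4, 0.0, 0.1]
width: 0.0133
```

```bash
python3 -c "
from fit import *
plan([.5373,.1731,.235],170)
s=telemetry.get_state();print(s['torque'])
"
```

```text
t 11.0 pos [0.5371 0.1728 0.2419] rot [180.    0.  170.1] F [-0.36  0.05  0.1 ] w 0.0133
turn [0.     0.     0.0005] shift [-0.001  0.003  0.069]
[-0.0711  0.1151 -0.0585]
```

move_arm:
  targets:
    - [0, 0, 0, 0, 0, 0.01, 1]
    - [0, 0, 0, 0, 0, 0.02, 1]
    - [0, 0, 0, 0, 0, 0.03, 1]
    - [0, 0, 0, 0, 0, 0.04, 1]
    - [0, 0, 0, 0, 0, 0.04, 1]
    - [0, 0, 0, 0, 0, 0.04, 1]

```text
time: 11.6
ee_pos: [0.5373, 0.1728, 0.2384]
ee_rot: [3.141, 0.0, 2.969]
contact_force: [-2.9, -1.2, 7.5]
width: 0.0133
```

```bash
python3 -c "
from fit import *
plan([.5373,.1731,.235],170)
s=telemetry.get_state();print(s['torque'])
"
```

```text
t 11.6 pos [0.5373 0.1728 0.2384] rot [179.99   0.02 170.1 ] F [-2.88 -1.15  7.47] w 0.0133
turn [0.     0.0001 0.0006] shift [0.    0.003 0.034]
[-0.1833  0.5731 -0.0352]
```

move_arm:
  targets:
    - [0, 0, 0, 0.002, 0, 0.01, 1]
    - [0, 0, 0, 0.003, 0, 0.02, 1]
    - [0, 0, 0, 0.003, 0, 0.03, 1]
    - [0, 0, 0, 0.003, 0, 0.04, 1]
    - [0, 0, 0, 0.003, 0, 0.04, 1]
    - [0, 0, 0, 0.003, 0, 0.04, 1]

```text
time: 12.2
ee_pos: [0.5373, 0.1729, 0.2354]
ee_rot: [3.141, 0.001, 2.969]
contact_force: [-4.0, -1.9, 11.9]
width: 0.0133
```

```bash
python3 -c "
from fit import *
plan([.5373,.1731,.235],170)
s=telemetry.get_state();print(s['torque'])
i=camera_info('wrist');im=capture('wrist')
cv2.imwrite('pics/w12.png',im)
"
```

```text
t 12.2 pos [0.5373 0.1729 0.2354] rot [179.99   0.06 170.1 ] F [-3.95 -1.93 11.91] w 0.0133
turn [0.     0.0004 0.0006] shift [0.    0.002 0.004]
[-0.3378  1.0473  0.0098]
```

View pics/w12.png

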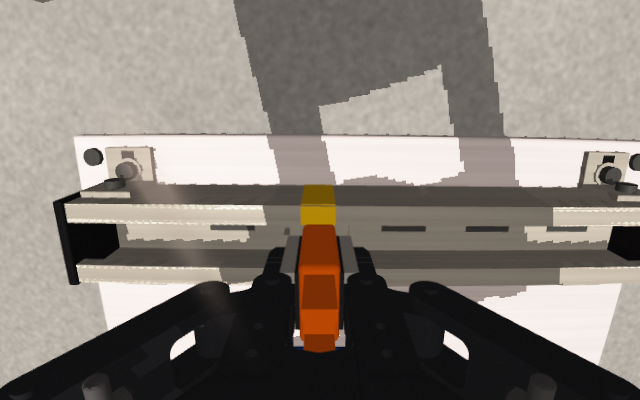

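move_arm:
  targets:
    - [0, 0, 0, 0.003, 0, 0.01, 1]
    - [0, 0, 0, 0.005, 0, 0.018, 1]
    - [0, 0, 0, 0.005, 0, 0.018, 1]
    - [0, 0, 0, 0.005, 0, 0.018, 1]

```text
time: 12.65
ee_pos: [0.5371, 0.1729, 0.2341]
ee_rot: [3.141, 0.002, 2.969]
contact_force: [-5.0, -2.3, 14.3]
width: 0.0134
```

```bash
python3 -c "
from fit import *
plan([.5373,.1731,.235],80)
s=telemetry.get_state();print(s['torque'])
"
```

```text
t 12.65 pos [0.5371 0.1729 0.2341] rot [179.98   0.12 170.1 ] F [-4.95 -2.28 14.33] w 0.0134
turn [0.0006 0.0004 0.5006] shift [-0.002  0.002 -0.009]
[-0.4453  1.0992  0.0368]
```

move_arm:
  targets:
    - [0, 0, 0.03, 0, 0, 0, 1]
    - [0, 0, 0.06, 0, 0, 0, 1]
    - [0, 0, 0.09, 0, 0, 0, 1]
    - [0, 0, 0.12, 0, 0, 0, 1]
    - [0, 0, 0.15, 0, 0, 0, 1]
    - [0, 0, 0.15, 0, 0, 0, 1]

```text
time: 13.25
ee_pos: [0.5379, 0.1733, 0.2347]
ee_rot: [3.138, 0.004, 2.495]
contact_force: [-2.0, 0.6, 13.6]
width: 0.0133
```

```bash
python3 -c "
from fit import *
plan([.5373,.1731,.234],80)
s=telemetry.get_state();print(s['torque'])
"
```

```text
t 13.25 pos [0.5379 0.1733 0.2347] rot [179.77   0.21 142.94] F [-2.02  0.64 13.58] w 0.0133
turn [0.0018 0.0003 0.3497] shift [ 0.004 -0.005  0.007]
[-0.0288  0.347   0.0221]
```

move_arm:
  targets:
    - [0, 0, 0.03, 0, 0, 0.004, 1]
    - [0, 0, 0.06, 0, 0, 0.004, 1]
    - [0, 0, 0.09, 0, 0, 0.004, 1]
    - [0, 0, 0.12, 0, 0, 0.004, 1]
    - [0, 0, 0.15, 0, 0, 0.004, 1]
    - [0, 0, 0.18, 0, 0, 0.004, 1]
    - [0, 0, 0.18, 0, 0, 0.004, 1]

```text
time: 13.95
ee_pos: [0.538, 0.1736, 0.2346]
ee_rot: [3.135, 0.0, 1.929]
contact_force: [-2.3, 0.9, 14.7]
width: 0.0135
```

```bash
python3 -c "
from fit import *
plan([.5373,.1731,.234],80)
s=telemetry.get_state();print(s['torque'])
i=camera_info('wrist');im=capture('wrist')
cv2.imwrite('pics/w13.png',im)
"
```

```text
t 13.95 pos [0.538  0.1736 0.2346] rot [179.65   0.02 110.54] F [-2.26  0.85 14.65] w 0.0135
turn [ 0.0019 -0.0004  0.1697] shift [-0.002 -0.008  0.006]
[ 0.2937  0.3841 -0.0226]
```

View pics/w13.png

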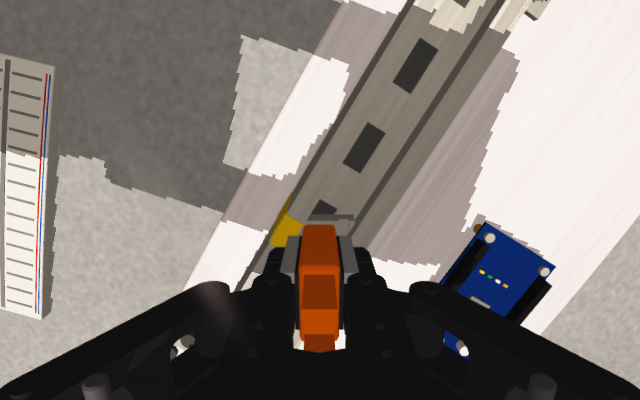

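move_arm:
  targets:
    - [0, 0, 0.03, 0, 0, 0.002, 1]
    - [0, 0, 0.06, 0, 0, 0.002, 1]
    - [0, 0, 0.09, 0, 0, 0.002, 1]
    - [0, 0, 0.12, 0, 0, 0.002, 1]
    - [0, 0, 0.15, 0, 0, 0.002, 1]
    - [0, 0, 0.17, 0, 0, 0.002, 1]
    - [0, 0, 0.17, 0, 0, 0.002, 1]
    - [0, 0, 0.17, 0, 0, 0.002, 1]

```text
time: 14.8
ee_pos: [0.5382, 0.1735, 0.2346]
ee_rot: [3.135, -0.003, 1.398]
contact_force: [-1.6, 0.2, 13.8]
width: 0.0134
```

```bash
python3 -c "
from fit import *
plan([.5373,.1731,.238],80)
s=telemetry.get_state();print(s['torque'])
i=camera_info('wrist');im=capture('wrist')
cv2.imwrite('pics/w14.png',im)
"
```

```text
t 14.8 pos [0.5382 0.1735 0.2346] rot [179.65  -0.16  80.09] F [-1.57  0.19 13.76] w 0.0134
turn [ 0.002  -0.0009  0.0005] shift [-0.006 -0.008 -0.035]
[ 0.1754  0.2559 -0.0322]
```

View pics/w14.png

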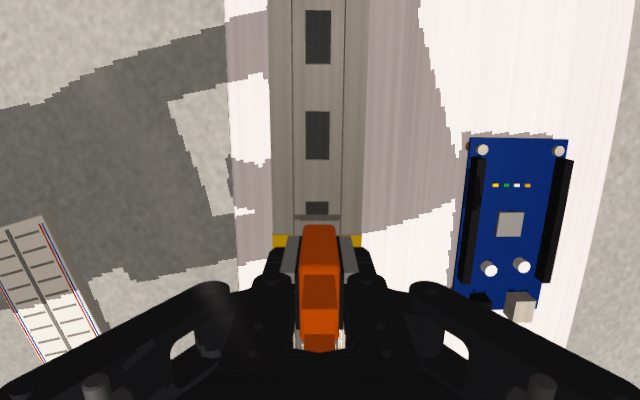

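move_arm:
  targets:
    - [0, 0, 0, 0, 0, -0.005, 1]
    - [0, 0, 0, 0, 0, -0.01, 1]
    - [0, 0, 0, 0, 0, -0.015, 1]
    - [0, 0, 0, 0, 0, -0.02, 1]
    - [0, 0, 0, 0, 0, -0.025, 1]
    - [0, 0, 0, 0, 0, -0.03, 1]
    - [0, 0, 0, 0, 0, -0.03, 1]

```text
time: 15.55
ee_pos: [0.5381, 0.1735, 0.2369]
ee_rot: [3.135, -0.003, 1.398]
contact_force: [0.5, 1.5, 9.4]
width: 0.0131
```

```bash
python3 -c "
from fit import *
plan([.5373,.1731,.238],80)
s=telemetry.get_state();print(s['torque'])
"
```

```text
t 15.55 pos [0.5381 0.1735 0.2369] rot [179.65  -0.16  80.09] F [0.5  1.52 9.35] w 0.0131
turn [ 0.002  -0.0009  0.0005] shift [-0.005 -0.008 -0.011]
[ 0.293  -0.1831  0.0303]
```

move_arm:
  targets:
    - [0, 0, 0, 0, 0, -0.005, 1]
    - [0, 0, 0, 0, 0, -0.01, 1]
    - [0, 0, 0, 0, 0, -0.01, 1]
    - [0, 0, 0, 0, 0, -0.01, 1]

```text
time: 15.95
ee_pos: [0.5381, 0.1735, 0.2377]
ee_rot: [3.135, -0.003, 1.398]
contact_force: [0.3, 1.0, 7.9]
width: 0.0129
```

move_arm:
  targets:
    - [0, 0, 0, 0, 0, -0.005, 1]
    - [0, 0, 0, 0, 0, -0.005, 1]
    - [0, 0, 0, 0, 0, -0.005, 1]

```text
time: 16.25
ee_pos: [0.5381, 0.1734, 0.2381]
ee_rot: [3.136, -0.003, 1.398]
contact_force: [1.8, 0.9, 7.4]
width: 0.0135
```

move_arm:
  targets:
    - [0, 0, 0, 0, 0, -0.005, 1]
    - [0, 0, 0, 0, 0, -0.005, 1]
    - [0, 0, 0, 0, 0, -0.005, 1]

```text
time: 16.55
ee_pos: [0.538, 0.1734, 0.2384]
ee_rot: [3.136, -0.003, 1.398]
contact_force: [1.7, 0.8, 6.9]
width: 0.0135
```

move_arm:
  targets:
    - [0, 0, 0, 0, 0, -0.005, 1]
    - [0, 0, 0, 0, 0, -0.005, 1]
    - [0, 0, 0, 0, 0, -0.005, 1]

```text
time: 16.85
ee_pos: [0.5379, 0.1734, 0.2386]
ee_rot: [3.136, -0.003, 1.398]
contact_force: [3.5, 1.9, 5.7]
width: 0.0131
```

move_arm:
  targets:
    - [0, 0, 0, 0, 0, -0.005, 1]
    - [0, 0, 0, 0, 0, -0.005, 1]
    - [0, 0, 0, 0, 0, -0.005, 1]

```text
time: 17.15
ee_pos: [0.5378, 0.1733, 0.2387]
ee_rot: [3.136, -0.002, 1.398]
contact_force: [4.7, 2.5, 3.9]
width: 0.0137
```

```bash
python3 -c "
from fit import *
plan([.5373,.1731,.238],80)
s=telemetry.get_state();print(s['torque'])
i=camera_info('wrist');im=capture('wrist')
cv2.imwrite('pics/w15.png',im)
cv2.imwrite('pics/w15z.png',cv2.resize(im[190:290,250:390],None,fx=5.5,fy=5.5,interpolation=cv2.INTER_CUBIC))
"
```

```text
t 17.15 pos [0.5378 0.1733 0.2387] rot [179.7   -0.14  80.09] F [4.71 2.54 3.89] w 0.0137
turn [ 0.0017 -0.0008  0.0005] shift [-0.003 -0.004  0.007]
[ 0.4858 -1.05    0.0302]
```

View pics/w15z.png

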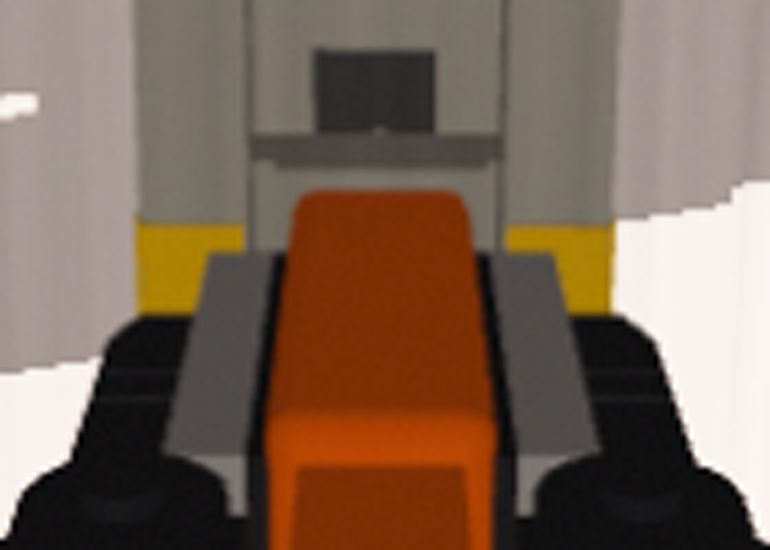

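move_arm:
  targets:
    - [0, 0, 0, 0.003, 0.006, 0, 1]
    - [0, 0, 0, 0.003, 0.006, 0, 1]
    - [0, 0, 0, 0.003, 0.006, -0.003, 1]
    - [0, 0, 0, 0.003, 0.006, -0.003, 1]

```text
time: 17.6
ee_pos: [0.5381, 0.1734, 0.2387]
ee_rot: [3.138, -0.002, 1.398]
contact_force: [5.7, 2.2, 4.2]
width: 0.0135
```

```bash
python3 -c "
from fit import *
plan([.5373,.1731,.238],80)
s=telemetry.get_state();print(s['torque'])
"
```

```text
t 17.6 pos [0.5381 0.1734 0.2387] rot [179.77  -0.1   80.09] F [5.72 2.21 4.24] w 0.0135
turn [ 0.0013 -0.0006  0.0005] shift [-0.004 -0.007  0.007]
[ 0.4718 -1.0186  0.0806]
```

move_arm:
  targets:
    - [0, 0, 0, 0, 0.006, -0.004, 1]
    - [0, 0, 0, 0, 0.006, -0.008, 1]
    - [0, 0, 0, 0, 0.006, -0.008, 1]
    - [0, 0, 0, 0, 0.006, -0.008, 1]

```text
time: 18.0
ee_pos: [0.5383, 0.1734, 0.2388]
ee_rot: [3.139, -0.002, 1.398]
contact_force: [5.4, 3.6, 0.3]
width: 0.0135
```

```bash
python3 -c "
from fit import *
plan([.5373,.1731,.238],80)
s=telemetry.get_state();print(s['torque'])
"
```

```text
t 18.0 pos [0.5383 0.1734 0.2388] rot [179.84  -0.1   80.09] F [5.36 3.56 0.3 ] w 0.0135
turn [ 0.0009 -0.0005  0.0005] shift [-0.004 -0.009  0.008]
[ 0.6541 -1.1106  0.0359]
```

move_arm:
  targets:
    - [0, 0, 0, 0, 0.002, -0.003, 1]
    - [0, 0, 0, 0, 0.002, -0.003, 0.6]
    - [0, 0, 0, 0, 0.002, -0.003, 0]
    - [0, 0, 0, 0, 0.002, -0.003, -0.3]
    - [0, 0, 0, 0, 0.002, -0.003, -0.3]
    - [0, 0, 0, 0, 0.002, -0.003, -0.3]

```text
time: 18.6
ee_pos: [0.5374, 0.1729, 0.2384]
ee_rot: [-3.141, 0.0, 1.398]
contact_force: [-1.6, 0.2, -0.8]
width: 0.0558
```

```bash
python3 -c "
from fit import *
plan([.5373,.1731,.35],80)
i=camera_info('wrist');im=capture('wrist')
cv2.imwrite('pics/w16.png',im)
"
```

```text
t 18.6 pos [0.5374 0.1729 0.2384] rot [-179.95    0.02   80.1 ] F [-1.64  0.21 -0.83] w 0.0558
turn [-0.0003  0.0001  0.0005] shift [ 0.001 -0.003 -1.116]
```

View pics/w16.png

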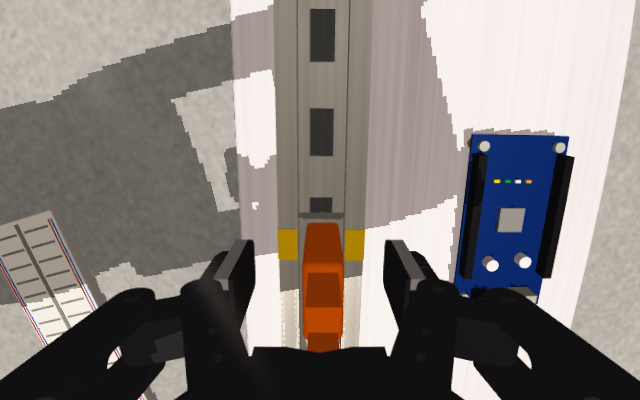

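move_arm:
  targets:
    - [0, 0, 0, 0, 0.01, -0.1, -0.3]
    - [0, 0, 0, 0, 0.01, -0.3, -0.3]
    - [0, 0, 0, 0, 0.01, -0.6, -0.3]
    - [0, 0, 0, 0, 0.01, -0.9, -0.3]
    - [0, 0, 0, 0, 0.01, -1, -0.3]
    - [0, 0, 0, 0, 0.01, -1, -0.3]

```text
time: 19.25
ee_pos: [0.5394, 0.1729, 0.3412]
ee_rot: [3.137, -0.002, 1.398]
contact_force: [-0.0, 0.3, -0.5]
width: 0.0556
```

move_arm:
  targets:
    - [0, 0, 0, -0.5, 0, 0, -0.3]
    - [0, 0, 0, -0.5, 0, 0, -0.3]
    - [0, 0, 0, -0.5, 0, 0, -0.3]
    - [0, 0, 0, -0.5, 0, 0, -0.3]

```text
time: 19.65
ee_pos: [0.5299, 0.1239, 0.3376]
ee_rot: [-3.14, -0.0, 1.398]
contact_force: [-0.5, -0.2, -0.2]
width: 0.0555
```

```bash
python3 -c "
from fit import *
plan([.5373,.1731,.35],80)
i=camera_info('wrist');im=capture('wrist')
cv2.imwrite('pics/w17.png',im)
fit(im,i,.084,[.538,.173,-.22]);fit(im,i,.084,[.538,.173,-.1])
t=capture('top');s=capture('scene')
cv2.imwrite('pics/end.png',np.vstack([cv2.resize(t[180:260,220:340],(720,290),interpolation=cv2.INTER_CUBIC),cv2.resize(s[150:260,300:470],(720,300),interpolation=cv2.INTER_CUBIC)]))
"
```

```text
t 19.65 pos [0.5299 0.1239 0.3376] rot [-179.9    -0.     80.08] F [-0.54 -0.24 -0.25] w 0.0555
turn [-0.0005 -0.      0.0004] shift [ 0.498 -0.012 -0.124]
fit xy [0.5381 0.1739] yaw -10.392882327455489 1-IoU 0.057955188870015384 area 1305.0
fit xy [0.5382 0.1739] yaw -10.396973633310335 1-IoU 0.05804311774461024 area 1305.0
```

View pics/w17.png

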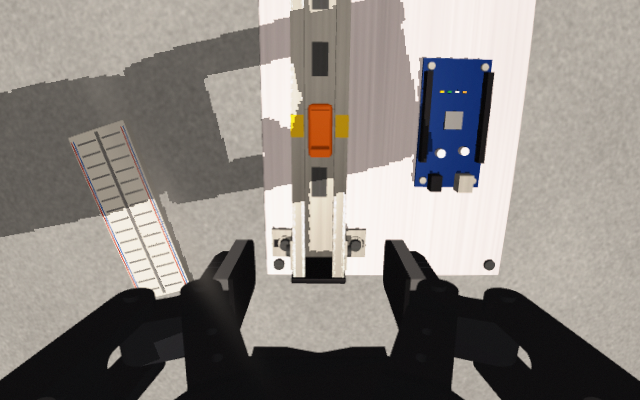

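View pics/end.png

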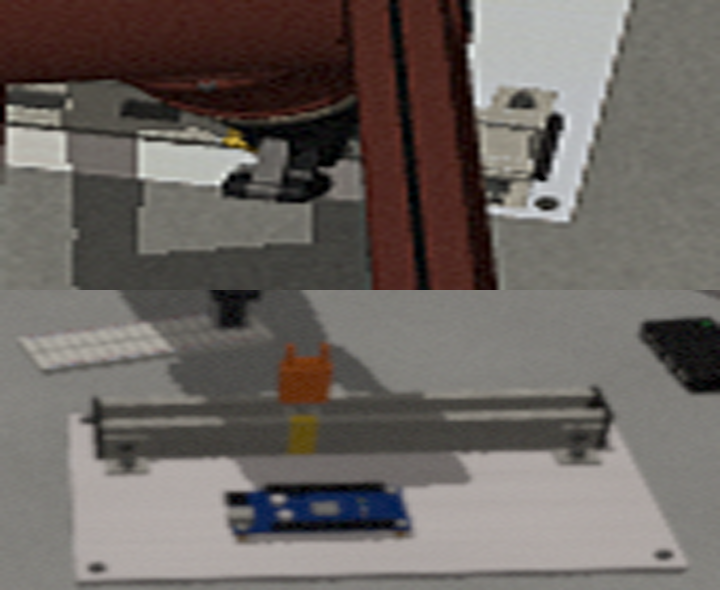

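The rest stands at the tape, square to the rail (yaw -10.4°, rail about -10°). I'll check its height in the scene picture before handing in.

```bash
python3 -c "
from fit import *
for z in(.081,.084):
  P=Ro.from_euler('z',-10,degrees=True).apply([[0,-.013,.04],[0,.013,.04],[.007,0,-.021],[.007,-.015,.021]])+[.538,.1735,z]
  q=proj('scene',P);print(z,((q-[300,150]+.5)*[720/170,300/110]-.5+[0,290]).round(0).tolist())
"
```

```text
0.081 [[288.0, 348.0], [333.0, 347.0], [307.0, 405.0], [285.0, 369.0]]
0.084 [[289.0, 345.0], [334.0, 344.0], [307.0, 402.0], [285.0, 367.0]]
```

```bash
python3 -c "
from station import bot,telemetry
print(bot.close_job()); print(telemetry.get_state()['time'])"
```

```text
the job is handed in; nothing more can be done
None
the job is handed in; nothing more can be done
```

The orange rest is mounted in the strut rail at the yellow tape mark, and I handed the job in at about 20 s of the 48 s allowed. No verdict was reported.

**What I did:**
- I lifted the rest out of the rack and found the slot by eye with the wrist camera. It lies about 1.7 mm off the nominal station, toward the robot.
- The nut went in lengthwise with no measurable contact force.
- I pressed it down to about 16 N and turned it 90° clockwise. There was no noticeable resistance.
- I eased it up until the lips stopped it and the spring held it, then opened the jaws and backed off.

**Last checks:**
- **Angle:** the rest's yaw is -10.4°, against about -10° for the rail.
- **Position:** it is centred in the slot. Along the rail it agrees with the tape to within about 2 mm, as my camera estimates differed by up to 2.5 mm in that direction.
- **Height:** the scene picture matches the home height (grip point 84 mm over the bench) better than a position 3 mm lower, but the two differ by only about a pixel.
- **Forces:** the highest readings I saw were about 14 N vertical and 6 N sideways, both well under the 40 N limit. I only read forces at the end of each move.

**Disagreements:**
- While seating, a sideways force of about 5 N stayed and did not fall when I shifted the tool. It was gone once the jaws opened.
- The nut depth worked out from the arm's pose read about 1 mm lower than the depth worked out from the spring force.
- The last top view was mostly blocked by the arm, so I did not recheck the blue rest or most of the bench at the end. No force reading suggested I had touched anything there.

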